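Show the glass lock's strip to the inspection camera

TASK

Pick the sliding-pane glass lock off the bench (its black body is the place to grip) and present it in the air, top side up, to the inspection camera: the free end of the metal strip points straight into the lens along the lens's own line of sight (follow its downward tilt), centred, about 5 cm in front of the lens. Do not touch the camera or its stand, and leave the hex key, the round white tin and the roll of black tape where they are. Finish while holding the lock still there in the gripper; do not put it down or let go.

Things in the scene. Friction and masses are not known exactly. Their poses are not given: they have to be found in the camera images.
- lock_body (a point): Lock for sliding glass panes, 127 mm long, 60 g, lying flat: black block 28 wide (x), 54 long (y), 18 mm high, a round knob (22 mm, 12 long) on its +y end and a thin flat toothed metal strip (10 mm wide, low down) out of its -y end. This point: centre of the black block, half-way up, where to grip it across its width. y runs along the lock to the knob, -y to the strip, z out of its top.
- strip_tip (a point): Free end of the lock's metal strip: 85 mm from the centre of the black block along the lock's -y and 6 mm lower. Axes as the lock's.
- lens (a point): Centre of the lens face of the camera, a grey cylinder (40 mm across) with a black 32 mm barrel, on a column about 0.25 m up. It looks along this frame's -x, its line of sight, 9 to 26 degrees below level, roughly to the robot; y is level, z mostly up. Presented: strip pointing along this +x, its end at x = -50 mm, y = z = 0, lock's z along this z.
- camera_stand: Fixed stand of the camera: dark foot 110 x 90 x 16 mm, a steel column 290 mm high near its back edge, and a clamp carrying the camera. Origin: centre of the foot's underside; x points to its back, -x is the side the camera looks to. Not to be touched.
- hex_key_centre (a point): Bystander: bent steel hex key, 33 x 89 x 5 mm, lying flat; centre of its outline. Leave alone.
- screw_tin_centre (a point): Bystander: round white tin, 69 mm across, 31 mm high; its centre. Leave alone.
- electric_tape_centre (a point): Bystander: roll of black tape lying flat, 62 mm across, 19 mm high; its centre. Leave alone.

How it is judged (in metres and radians):
On the way:
1. the lock is gripped and lifted clear of the bench (height (world z) of lock_body above 0.06 m and height (world z) of strip_tip above 0.03 m and contact force between the fingers and glass_lock above 1 N), for 0.2 s.
At the end, for the whole second after the job is handed in: Gripper holds the lock still, over 90 mm above the bench, clear of the stand; strip end 30 to 70 mm before the lens, within 12 mm of its line of sight both ways; lock's length and width within 0.2 rad of the lens's line and level, strip to the lens, top up (x of strip_tip in the frame of lens between -0.07 and -0.03 m and y of strip_tip in the frame of lens between -0.012 and 0.012 m and z of strip_tip in the frame of lens between -0.012 and 0.012 m and x of lock_body in the frame of lens below -0.1 m and angle between the y axis of lock_body and the x axis of lens, either way round below 0.2 rad and angle between the x axis of lock_body and the y axis of lens, either way round below 0.2 rad and angle between lock_body's own z axis and vertical below 0.9 rad and height (world z) of lock_body above 0.09 m and contact force between the fingers and glass_lock above 1 N and linear speed of glass_lock below 0.02 m/s and angular speed of glass_lock below 0.15 rad/s and contact force between camera_stand and glass_lock below 0.1 N); the arm keeps its last pose, push and grip.
It fails at once if the camera or its stand is touched (contact force between camera_stand and anything else above 1 N).
It fails at once if hex key is moved by more than 3 cm (distance of hex_key_centre from where it was at the start of the episode above 0.03 m).
It fails at once if screw tin is moved by more than 3 cm (distance of screw_tin_centre from where it was at the start of the episode above 0.03 m).
It fails at once if electric tape is moved by more than 3 cm (distance of electric_tape_centre from where it was at the start of the episode above 0.03 m).
It also fails if it takes over 38 s, if anything falls off the work surface, if the arm or the gripper's body presses on something with over 40 N, if the wrist force passes 120 N, or if a joint passes its speed limit or range.

ROBOT

A 6-joint arm with a two-finger parallel gripper is mounted at the origin on a cart in front of the work surface, level with it; the furniture and walls round the work are solid. World frame = base frame: x ahead of the robot, y to its left, z up, the work surface at z = 0. Lengths are in m, angles in degrees, forces in N, time in s.
With the tool pointing down it reaches from about 0.3 to 0.85 m from the base axis. Payload 4.2 kg.
Tool frame: the origin (TCP) lies at the very end of the fingers, on their centre line; the grasp point (between the pads) lies 19 mm behind it; z points along the fingers, y is the line along which they close (so a half turn about z gives the same grasp; the last joint's range is limited). The gripper opens to 91 mm and grips with 3 to 60 N. Pads are 32 mm wide; open, the fingers measure 118 mm over their backs; the gripper's body (76 mm by 178 mm) begins 60 mm behind the grasp point.
Start: joints at [68.87, 18.312, 89.639, -0, 72.044, -1.146], TCP at [0.197, 0.54, 0.214] pointing down, gripper open.
Joint ranges: [-177.97, 177.97], [-48.28, 115.42], [12.27, 149.76], [-77.06, 257.06], [2.81, 150.46], [-146.56, 146.56]. Speed limits (degrees/s): [147.25, 147.25, 180, 180, 180, 180].

INTERFACE

Orientations are given as [roll, pitch, yaw] about the fixed x, y, z axes, in that order (R = Rz(yaw) Ry(pitch) Rx(roll)).
In Python, from bench import * gives the robot as it stands. Calls block until the motion is done:
- move_ptp(position, orientation): joint-space move of the TCP to a pose.
- move_straight(position, attitude=None, feed=0.15, until_force=None): straight line of the TCP; attitude=None keeps the orientation; feed is the mean speed in m/s. With until_force (N) it stops when the force on the tool has changed by that much, and returns True; else False.
- set_joints(angles): joint-space move.
- gripper_to(opening): finger opening in m; the grip force is fixed at half the most; returns when the fingers have stopped.
- hold(seconds).
- ik(position, orientation): joint angles nearest the present ones, or None.
- sense(): the state.
- camera(name): name is "side" or "top"; returns a dict with "pixels" (400x640x3 uint8, red, green, blue), "K" (3x3 intrinsics, pixels), "dist" ([k1, k2, p1, p2, k3] as OpenCV has them; the pictures are not rectified), "extrinsics" (4x4, takes a point from world to camera coordinates). Camera axes: x right, y up, looking along -z (the intrinsics and any distortion apply to the point x, -y, -z); pixel columns grow to the right and rows downward; lengths in m; the calibration is good to about 2 mm. A picture is of the moment at which its call begins. There is no depth.
A pose or a line that the arm cannot do raises IKError and nothing moves.
- close_job(): hands the job in; it is judged then, once.
The state is a dict: "time": time; "q": joint angles; "qd": joint speeds; "effort": joint torques, N m; "ee_pos": TCP position; "orientation": TCP orientation; "contact_force": force on the tool from outside, world axes, zero at the start; "moment": the same for the moment, N m; "gripper_width": finger opening in m; "grip_force": force on a finger pad.
Only numpy, scipy, OpenCV 4.12 (cv2) and the standard library are available. Lean on these libraries where they do the work, as an engineer would, in place of code of your own. Each camera call takes 0.05 s, during which the arm holds its last target. There are 200 camera calls.

## Working session

There is one attempt and no reset: what is moved stays moved. The work goes in short steps, each a Python script; the robot and the scene stay as the last script left them, time stands still between calls to the robot, and variables do not carry over. Pictures are saved under pics/ and viewed, at most 10 in all, crops included, and the job is handed in when it is done.

```bash
mkdir -p pics; ls; python3 - <<'E'
from bench import *
import cv2,numpy as np,pickle
d={}
for n in("side","top"):
    c=camera(n);d[n]=c;cv2.imwrite(f"pics/{n}0.png",c["pixels"][:,:,::-1])
    E=np.array(c["extrinsics"]);print(n,c["K"],c["dist"],-E[:3,:3].T@E[:3,3],-E[2,:3])
pickle.dump(d,open("c0.pkl","wb"))
s=sense();print(s["time"],s["ee_pos"],s["orientation"])
E
```

```text
pics
side [[472.97659208   0.         321.43014867]
 [  0.         472.97659208 196.79649193]
 [  0.           0.           1.        ]] [0.02835655 0.         0.         0.         0.        ] [-0.23778433 -0.62069593  0.91626455] [ 0.65990484  0.42172575 -0.62183036]
top [[364.14936462   0.         315.71528708]
 [  0.         364.14936462 195.68600537]
 [  0.           0.           1.        ]] [0.01184531 0.         0.         0.         0.        ] [ 0.46030911 -0.10427678  1.20727738] [ 0.06546691 -0.02143745 -0.99762444]
0.1 [0.19636196 0.53995038 0.21322122] [-1.79909243e+02 -8.16915507e-04  1.60013270e+02]
```

View pics/side0.png

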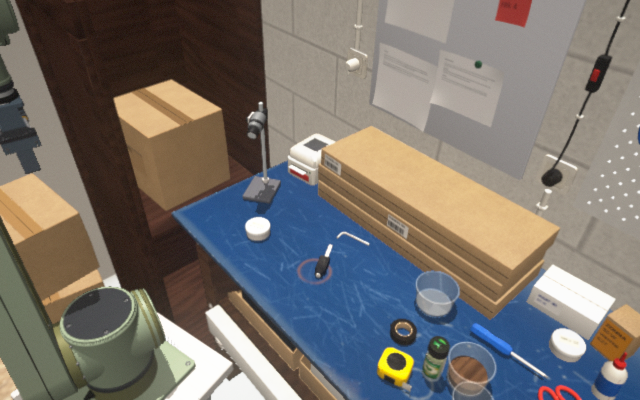

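View pics/top0.png

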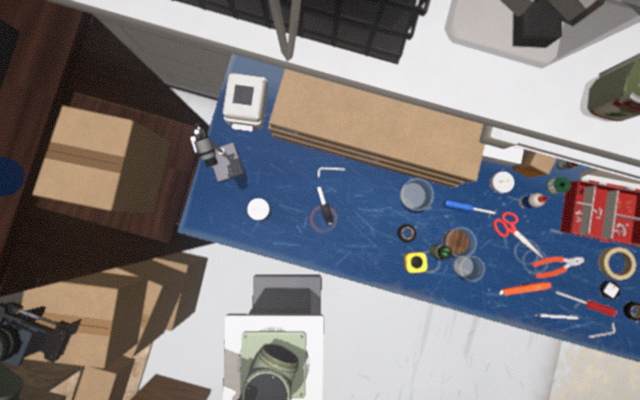

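The side picture shows the lock body at about (322,268) with its strip end near (330,248), and the camera head at (257,123) over its foot at (262,190). In the top picture the body is at (325,213), the strip end near (320,188), the camera head at (203,143) and the foot at (228,162). I'll enlarge both areas in one composite.

```bash
cat > h.py <<'E'
import cv2,numpy as np,pickle
def ray(c,uv):
    E=np.array(c["extrinsics"]);p=cv2.undistortPoints(np.array([[uv]],float),np.array(c["K"]),np.array(c["dist"]))[0,0]
    d=E[:3,:3].T@np.array([p[0],-p[1],-1.]);return -E[:3,:3].T@E[:3,3],d/np.linalg.norm(d)
def onz(c,uv,z):
    o,d=ray(c,uv);return o+d*(z-o[2])/d[2]
def tri(ca,ua,cb,ub):
    (o,d),(p,e)=ray(ca,ua),ray(cb,ub)
    s=np.linalg.lstsq(np.c_[d,-e],p-o,rcond=None)[0];a,b=o+s[0]*d,p+s[1]*e
    return (a+b)/2,np.linalg.norm(a-b)
def proj(c,P):
    E=np.array(c["extrinsics"]);q=(E[:3,:3]@np.atleast_2d(P).T).T+E[:3,3]
    return cv2.projectPoints((q*[1,-1,-1]).reshape(-1,1,3),np.zeros(3),np.zeros(3),np.array(c["K"]),np.array(c["dist"]))[0][:,0]
def crop(im,x,y,w,h,k):
    o=cv2.resize(im[y:y+h,x:x+w],None,fx=k,fy=k,interpolation=cv2.INTER_CUBIC)
    for i in range(0,w,10):
        cv2.line(o,(i*k,0),(i*k,6),(0,255,255),1);
        if i%20==0: cv2.putText(o,str(x+i),(i*k,16),0,.35,(0,255,255),1)
    for i in range(0,h,10):
        cv2.line(o,(0,i*k),(6,i*k),(0,255,255),1); cv2.putText(o,str(y+i),(8,i*k+4),0,.35,(0,255,255),1)
    return o
E
python3 - <<'E'
from h import *
d=pickle.load(open("c0.pkl","rb"));s=d["side"]["pixels"][:,:,::-1];t=d["top"]["pixels"][:,:,::-1]
a=np.hstack([crop(s,235,95,50,38,8),crop(t,180,120,50,38,8)]);b=np.hstack([crop(s,300,240,50,37,8),crop(t,300,180,50,37,8)])
cv2.imwrite("pics/z0.png",np.vstack([a,b]))
for n,u in(("top",(325,213)),("side",(322,268)),):print(n,onz(d[n],u,.009))
print("tip",onz(d["top"],(320,188),.003),onz(d["side"],(330,248),.003))
print("tin",onz(d["top"],(258,209),.015),"foot",onz(d["top"],(228,162),.008),onz(d["side"],(262,190),.008))
print("head",tri(d["top"],(203,143),d["side"],(257,123)))
E
```

```text
top [ 0.48225523 -0.16122794  0.009     ]
side [ 0.47893126 -0.17107365  0.009     ]
tip [ 0.56509336 -0.14409284  0.003     ] [ 0.55768256 -0.14517435  0.003     ]
tin [0.49261624 0.05788294 0.015     ] foot [0.64671147 0.16080499 0.008     ] [0.64681659 0.16592861 0.008     ]
head (array([0.66125992, 0.17913905, 0.23493877]), np.float64(0.0015024048002795125))
```

View pics/z0.png

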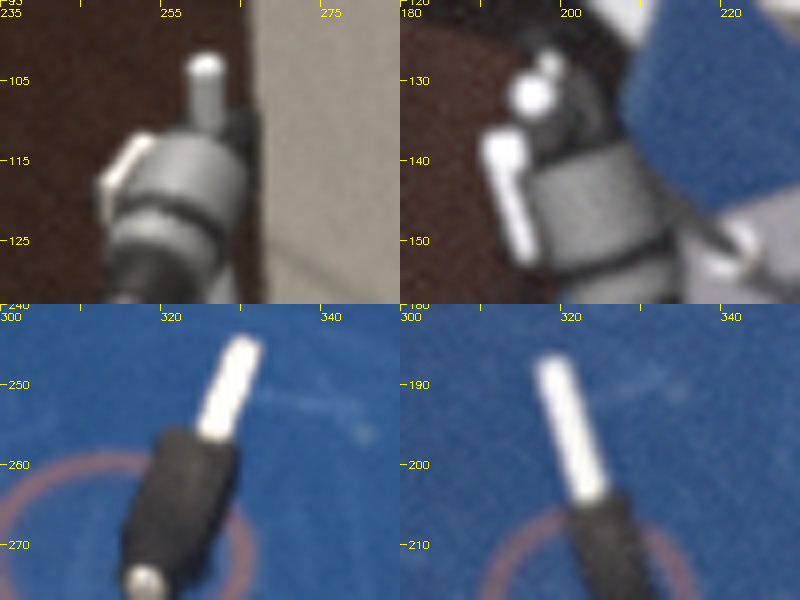

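The top halves show the grey camera cylinder (side (258,116), top (205,145)), but the barrel is cut off. In the bottom halves the strip runs to about (330,245) in side and (318.5,187.5) in top. I'll crop lower to see the lens face and the knob.

```bash
python3 - <<'E'
from h import *
d=pickle.load(open("c0.pkl","rb"));s=d["side"]["pixels"][:,:,::-1];t=d["top"]["pixels"][:,:,::-1]
f=lambda x:np.clip(x.astype(float)*1.7,0,255).astype(np.uint8)
a=np.hstack([crop(f(s),235,108,40,30,10),crop(f(t),190,136,40,30,10)]);b=np.hstack([crop(f(s),300,252,40,30,10),crop(f(t),305,200,40,30,10)])
cv2.imwrite("pics/z1.png",np.vstack([a,b]))
E
```

```text
(no output)
```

View pics/z1.png

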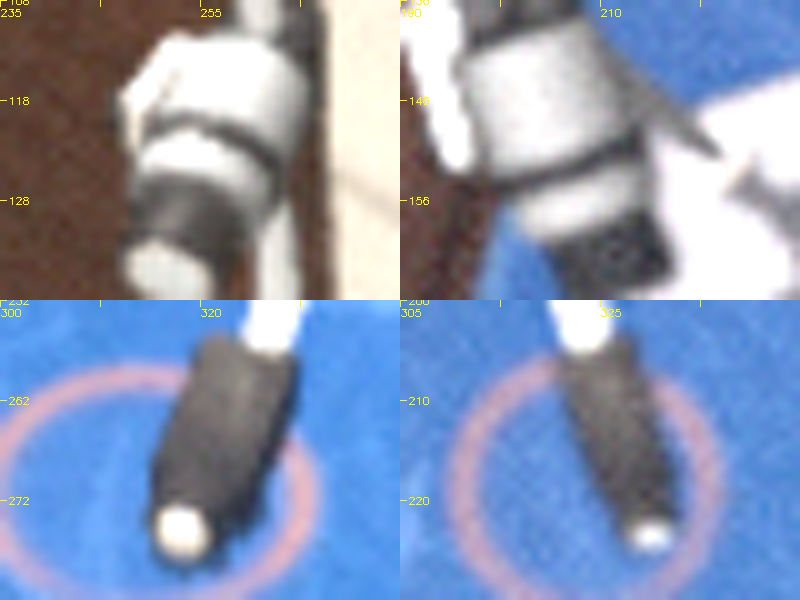

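In the top half, the lens face (light disc) is centred at about (252,135) in side. In top the barrel end runs from about (207,165) to (217,162.5). The knob end is at (318,275) in side and (329.5,223.5) in top. One more zoom on the head and foot to fix the lens axis.

```bash
python3 - <<'E'
from h import *
d=pickle.load(open("c0.pkl","rb"));s=d["side"]["pixels"][:,:,::-1];t=d["top"]["pixels"][:,:,::-1]
f=lambda x:np.clip(255*(x/255.)**.6,0,255).astype(np.uint8)
a=np.hstack([crop(f(s),240,112,33,26,12),crop(f(t),192,138,33,29,12)[:312]]);b=np.hstack([crop(f(s),238,173,44,32,9),crop(f(t),202,140,44,44,9)[:288]])
cv2.imwrite("pics/z2.png",np.vstack([a,b]))
# lock: body mask
for n,(x,y,w,h) in(("side",(300,240,50,45)),("top",(300,180,50,50))):
    im=d[n]["pixels"][y:y+h,x:x+w].astype(int);v=im.max(2);sat=v-im.min(2)
    for nm,m in(("black",(v<85)&(sat<35)),("white",(im.min(2)>140))):
        N,L,S,C=cv2.connectedComponentsWithStats(m.astype(np.uint8))
        for i in range(1,N):
            if S[i,4]>6:
                P=np.argwhere(L==i)[:,::-1]+[x,y];r=cv2.minAreaRect(P.astype(np.float32));print(n,nm,S[i,4],C[i]+[x,y],r,cv2.boxPoints(r).round(1).tolist())
E
```

```text
side black 192 [321.92708333 265.48958333] ((321.7413330078125, 266.39654541015625), (11.327415466308594, 20.98357391357422), 21.801406860351562) [[312.6000061035156, 274.0], [320.3999938964844, 254.60000610351562], [330.8999938964844, 258.79998779296875], [323.1000061035156, 278.20001220703125]]
side white 58 [328.18965517 250.01724138] ((328.0862121582031, 250.0344696044922), (4.270992755889893, 13.370063781738281), 21.801406860351562) [[323.6000061035156, 255.39999389648438], [328.6000061035156, 243.0], [332.6000061035156, 244.60000610351562], [327.6000061035156, 257.0]]
side white 9 [317.66666667 274.11111111] ((317.7500305175781, 274.2500305175781), (2.8284268379211426, 2.1213202476501465), 45.0) [[316.0, 274.0], [317.5, 272.5], [319.5, 274.5], [318.0, 276.0]]
top black 136 [326.55147059 212.94117647] ((326.4905700683594, 213.2169952392578), (17.994230270385742, 7.966911792755127), 74.05460357666016) [[320.20001220703125, 205.6999969482422], [327.79998779296875, 203.5], [332.79998779296875, 220.8000030517578], [325.1000061035156, 223.0]]
top white 83 [320.89156627 195.36144578] ((320.921630859375, 195.37026977539062), (18.306848526000977, 4.484809875488281), 72.89727020263672) [[316.1000061035156, 187.3000030517578], [320.3999938964844, 186.0], [325.79998779296875, 203.5], [321.5, 204.8000030517578]]
```

View pics/z2.png

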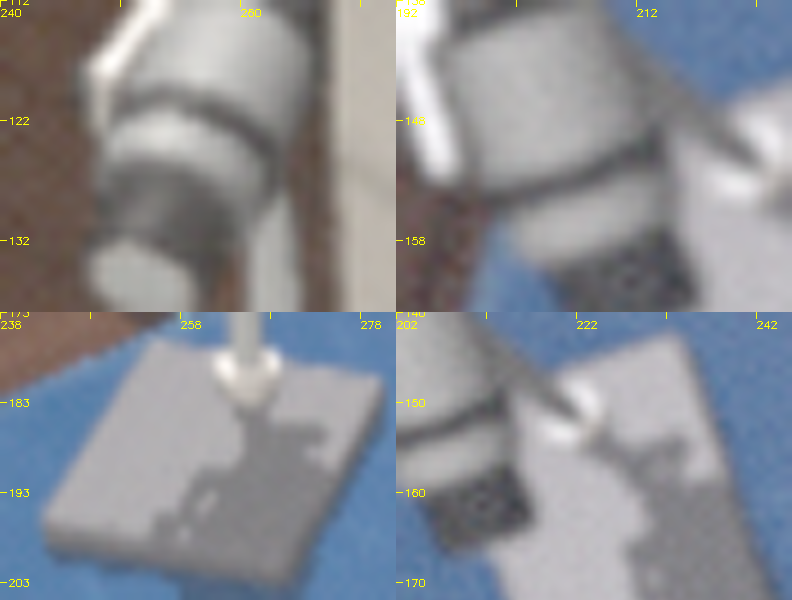

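The zoom gives me three features. The foot's top corners in side are about (254.4,175.9), (242.5,195.6), (279.9,180.1) and (269.7,201.4). The ring centre is about (255.6,122.9) in side and (205.8,151.5) in top. The lens face centre is about (251.3,134.4) in side and (212,164) in top. Next I triangulate.

```bash
python3 - <<'E'
from h import *
np.set_printoptions(precision=4,suppress=True)
d=pickle.load(open("c0.pkl","rb"));S,T=d["side"],d["top"]
L,e=tri(T,(212,164),S,(251.3,134.4));R,e2=tri(T,(205.8,151.5),S,(255.6,122.9));print("lens",L,e,"ring",R,e2)
a=R-L;a/=np.linalg.norm(a);print("axis",a,"yaw",np.degrees(np.arctan2(a[1],a[0])),"tilt",np.degrees(np.arcsin(a[2])),np.linalg.norm(R-L))
# axis = intersection of planes through the two image centre lines
def pl(c,u,v): n=np.cross(ray(c,u)[1],ray(c,v)[1]);return n/np.linalg.norm(n)
a2=np.cross(pl(T,(203.1,141.5),(212,164)),pl(S,(255.6,122.9),(251.3,134.4)));a2/=np.linalg.norm(a2);a2*=np.sign(a2[0]);print("axis2",a2,"yaw",np.degrees(np.arctan2(a2[1],a2[0])),"tilt",np.degrees(np.arcsin(a2[2])))
C=[onz(S,u,.016) for u in((254.4,175.9),(242.5,195.6),(269.7,201.4),(279.9,180.1))]
for i in range(4):
    v=C[(i+1)%4]-C[i];print("foot",C[i][:2],np.linalg.norm(v),np.degrees(np.arctan2(v[1],v[0])))
print("footc",np.mean(C,0))
# lock
print("top: strip tip",onz(T,(318.25,186.7),.004),"side",onz(S,(330.6,243.8),.004))
print("body-strip joint",onz(T,(323.7,204.1),.004))
print("knob end",onz(T,(329.3,224),.009),onz(S,(317.7,274.2),.009))
b=np.array([[320.2,205.7],[327.8,203.5],[332.8,220.8],[325.1,223.]]);print("body top",[onz(T,u,.018)[:2] for u in b])
print("body side c",onz(S,(321.9,266),.009))
E
```

```text
lens [0.6054 0.1537 0.2334] 0.0007364164483847697 ring [0.6365 0.1648 0.2516] 0.00232377178178691
axis [0.8247 0.2943 0.483 ] yaw 19.64030537142745 tilt 28.882018533446338 0.03768048449206945
axis2 [0.8395 0.2569 0.4787] yaw 17.016409951710884 tilt 28.60036348459541
foot [0.6826 0.226 ] 0.10600953510555836 -159.84848075807994
foot [0.583  0.1895] 0.0887091036381276 -73.10846571558098
foot [0.6088 0.1046] 0.11108882534257371 21.60777768117485
foot [0.7121 0.1455] 0.08574236675683455 110.15072388113994
footc [0.6466 0.1664 0.016 ]
top: strip tip [ 0.5693 -0.1382  0.004 ] side [ 0.5715 -0.1382  0.004 ]
body-strip joint [ 0.5117 -0.1569  0.004 ]
knob end [ 0.4463 -0.1757  0.009 ] [ 0.4548 -0.1739  0.009 ]
body top [array([ 0.5057, -0.1449]), array([ 0.5132, -0.1697]), array([ 0.457 , -0.1865]), array([ 0.4495, -0.1614])]
body side c [ 0.4846 -0.167   0.009 ]
```

```bash
cat >> h.py <<'E'
PSI,TILT=19.6,25.
LENS=np.array([.6054,.1537,.2334])
from scipy.spatial.transform import Rotation as Ro
RL=Ro.from_euler('xyz',[0,-TILT,PSI],degrees=True).as_matrix()   # lens axes
E
python3 - <<'E'
from bench import *
from h import *
np.set_printoptions(precision=4,suppress=True)
g=[.487,-.1645];o=[180,0,17.]
print(ik(g+[.15],o),ik(g+[.003],o))
move_ptp([.13,.36,.25],[180,0,120]);move_ptp([.36,-.11,.25],[180,0,17]);print(sense()["time"])
move_ptp(g+[.10],o);gripper_to(.06)
print(move_straight(g+[.003],feed=.08,until_force=8));s=sense();print(s["time"],s["ee_pos"],s["contact_force"])
gripper_to(0.0);s=sense();print(s["time"],s["gripper_width"],s["grip_force"])
move_straight(g+[.12],feed=.12);s=sense();print(s["time"],s["ee_pos"],s["gripper_width"],s["grip_force"],s["q"])
d={n:camera(n) for n in("side","top")};pickle.dump(d,open("c1.pkl","wb"))
P=proj(d["side"],s["ee_pos"])[0].astype(int)-[40,30];Q=proj(d["top"],s["ee_pos"])[0].astype(int)-[40,30];print(P,Q)
cv2.imwrite("pics/g1.png",np.vstack([crop(d["side"]["pixels"][:,:,::-1],*P,80,50,6),crop(d["top"]["pixels"][:,:,::-1],*Q,80,50,6)]))
E
```

```text
[-19.946   15.816  103.1559  -0.      61.028   53.054 ] [-19.946   26.1922 113.1297  -0.      40.6782  53.054 ]
2.7917
False
5.6333 [ 0.4874 -0.1646  0.0035] [0.8017 0.2613 1.2415]
6.225 0.027821850878112515 30.000168085098267
7.35 [ 0.4864 -0.1643  0.1192] 0.02796307184019658 29.999768435955048 [-19.9451  17.5848 105.6351   0.0002  56.879   53.055 ]
[282 204] [287 180]
```

View pics/g1.png

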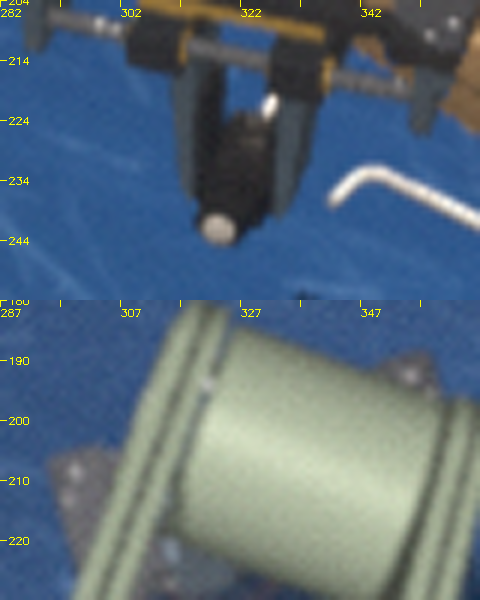

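The lock is gripped across its body (27.8 mm, 30 N) and lifted level. In side the knob end is at about (317.8,241.7), and the strip is behind the fingers. I'll work out how far along the body the grip sits, then go round to the pre-pose 80 mm short of the lens.

```bash
python3 - <<'E'
from bench import *
from h import *
np.set_printoptions(precision=4,suppress=True)
d=pickle.load(open("c1.pkl","rb"));T=np.array(sense()["ee_pos"])
k=onz(d["side"],(317.8,241.7),T[2]+.0055);h=np.array([np.cos(np.radians(17)),np.sin(np.radians(17))])
v=(k-T)[:2];off=v@h+.042;print("knob",k,"off",off,"lat",v@[-h[1],h[0]])
off=float(np.clip(off,-.008,.008))
tgt=lambda back:(LENS+RL@[-.135-off-back,0,.0005]).tolist()
o=[180,-TILT,PSI];print(tgt(0),ik(tgt(0),o),ik(tgt(.08),o))
move_straight([.38,-.128,.2],feed=.2)
move_ptp(tgt(.08),o);s=sense();print(s["time"],s["ee_pos"],s["orientation"],s["gripper_width"],s["q"])
d={n:camera(n) for n in("side","top")};pickle.dump(d,open("c2.pkl","wb"))
f=lambda x:np.clip(255*(x/255.)**.7,0,255).astype(np.uint8)
cv2.imwrite("pics/p2.png",np.hstack([crop(f(d["side"]["pixels"][:,:,::-1]),215,105,57,85,7),crop(f(d["top"]["pixels"][:,:,::-1]),190,125,57,85,7)]))
for n in d: print(n,proj(d[n],[LENS,LENS+RL@[-.13,0,0],LENS+RL@[-.3,0,0]]).round(1).tolist())
E
```

```text
knob [ 0.4529 -0.1729  0.1246] off 0.007401717707448886 lat 0.001639648333433296
[0.4836192017358007, 0.11033580833388035, 0.1736715874871065] [  8.3113   2.2767 121.6668   9.0319  31.8018  72.0518] [  5.4502  -1.8232 131.8947  13.5177  26.2306  64.9602]
9.1833 [0.4163 0.0859 0.14  ] [179.9717 -24.9934  19.6216] 0.02774417233304858 [  5.4235  -1.7335 131.7874  13.487   26.2503  64.9458]
side [[251.4, 134.4], [237.0, 174.6], [216.0, 232.9]]
top [[211.9, 164.1], [230.0, 206.5], [251.2, 256.2]]
```

View pics/p2.png

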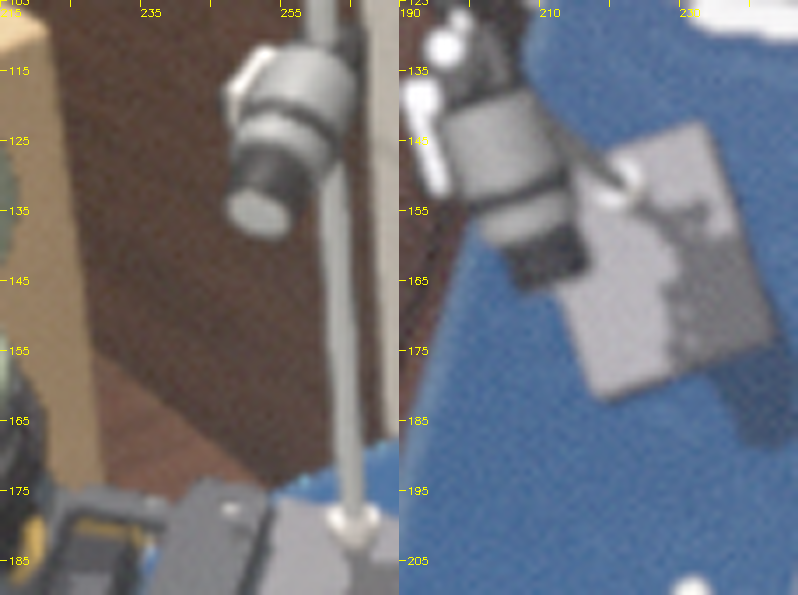

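The side crop confirms the lens face at (251.6,134.5), but the gripper hides the strip there. In top the strip tip shows at about (231.4,207), against a prediction of (230.0,206.5). I'll advance to 25 mm short and measure the strip in the top view.

```bash
python3 - <<'E'
from bench import *
from h import *
np.set_printoptions(precision=4,suppress=True)
off=.0074;tgt=lambda back:(LENS+RL@[-.135-off-back,0,.0005]).tolist()
print(move_straight(tgt(.025),feed=.08,until_force=8));s=sense();print(s["time"],s["ee_pos"],tgt(.025))
d={n:camera(n) for n in("side","top")};pickle.dump(d,open("c3.pkl","wb"))
f=lambda x:np.clip(255*(x/255.)**.7,0,255).astype(np.uint8)
cv2.imwrite("pics/p3.png",np.hstack([crop(f(d["side"]["pixels"][:,:,::-1]),215,120,57,85,7),crop(f(d["top"]["pixels"][:,:,::-1]),195,145,57,85,7)]))
for n in d: print(n,proj(d[n],[LENS+RL@[-x,0,0] for x in(.0,.075,.09,.11,.13)]).round(1).tolist())
m=d["top"]["pixels"].min(2)>150;N,Lb,S,C=cv2.connectedComponentsWithStats(m[180:240,210:260].astype(np.uint8))
for i in range(1,N):
    if S[i,4]>5:
        print(S[i],C[i]+[210,180]);P=(np.argwhere(Lb==i)[:,::-1]+[210,180])
        for y in np.unique(P[:,1]): print(y,P[P[:,1]==y,0].min(),P[P[:,1]==y,0].max(),end='; ')
E
```

```text
False
10.125 [0.4616 0.1027 0.1626] [0.46227581817169744, 0.10273577130941154, 0.16310685687812526]
side [[251.4, 134.4], [243.3, 157.2], [241.6, 161.9], [239.3, 168.2], [237.0, 174.6]]
top [[211.9, 164.1], [222.5, 189.0], [224.6, 193.9], [227.3, 200.2], [230.0, 206.5]]
[12 11 11 20 95] [226.9474 200.6211]
191 224 224; 192 222 225; 193 222 226; 194 222 226; 195 222 227; 196 223 227; 197 223 228; 198 224 228; 199 224 228; 200 225 229; 201 225 229; 202 225 230; 203 226 230; 204 226 230; 205 227 231; 206 227 231; 207 228 232; 208 228 232; 209 229 232; 210 229 231; [ 37  18  13  19 173] [253.289  206.2601]
198 255 259; 199 253 259; 200 251 259; 201 250 259; 202 249 259; 203 249 259; 204 248 259; 205 248 259; 206 248 259; 207 248 259; 208 247 259; 209 247 259; 210 247 259; 211 247 259; 212 248 255; 213 248 254; 214 249 252; 215 249 251; 216 248 249;
```

View pics/p3.png

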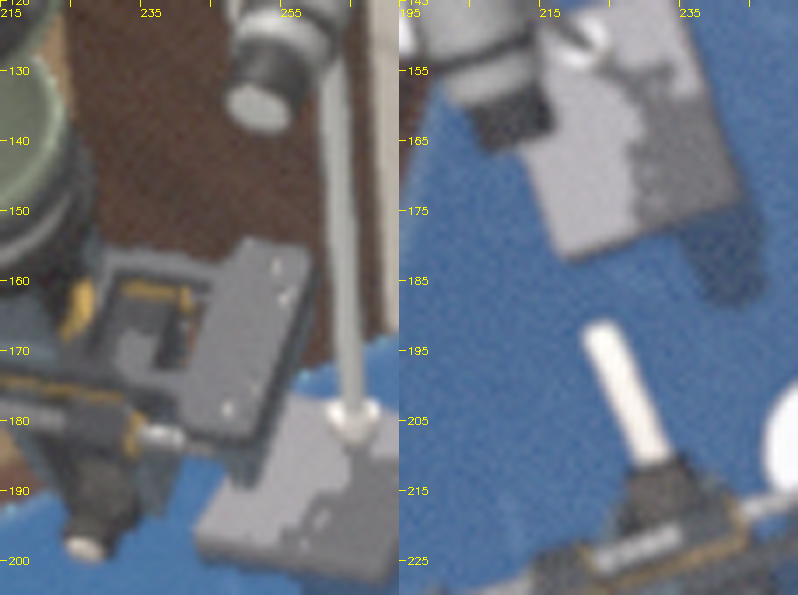

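In top the strip lies on the predicted axis (row 200: x=227 against 227.3). Its tip is at about (223.5,191.2), some 7 mm shorter than planned, so the grip offset is near 0. In side the knob end is at (227.1,197.6). I'll check that against the model for height, then go in.

```bash
python3 - <<'E'
from bench import *
from h import *
np.set_printoptions(precision=4,suppress=True)
d=pickle.load(open("c3.pkl","rb"))
o,v=ray(d["side"],(227.1,197.6));a=RL.T@(o-LENS);b=RL.T@v;x=-.0817-.127
p=a+b*(x-a[0])/b[0];print("knob at x",x,"-> lens y,z",p); p=a+b*(0-a[1])/b[1];print("knob in y=0 plane",p)
off=.0007;tgt=lambda back:(LENS+RL@[-.135-off-back,0,.0005]).tolist()
print(move_straight(tgt(0),feed=.05,until_force=8));hold(.6);s=sense();print(s["time"],s["ee_pos"],tgt(0),s["gripper_width"],s["grip_force"],s["orientation"])
d={n:camera(n) for n in("side","top")};pickle.dump(d,open("c4.pkl","wb"))
f=lambda x:np.clip(255*(x/255.)**.7,0,255).astype(np.uint8)
cv2.imwrite("pics/p4.png",np.hstack([crop(f(d["side"]["pixels"][:,:,::-1]),215,115,57,85,7),crop(f(d["top"]["pixels"][:,:,::-1]),195,140,57,85,7)]))
for n in d: print(n,proj(d[n],[LENS+RL@[-x,0,0] for x in(.0,.05,.07,.09)]).round(1).tolist())
E
```

```text
knob at x -0.2087 -> lens y,z [-0.2087 -0.0038  0.0189]
knob in y=0 plane [-0.2047  0.      0.0099]
False
11.6083 [0.4893 0.1124 0.1765] [0.4893410881396135, 0.1123732804332864, 0.17650385577530542] 0.027436612578673667 29.999827444553375 [-180.      -24.9987   19.5993]
side [[251.4, 134.4], [246.0, 149.5], [243.8, 155.6], [241.6, 161.9]]
top [[211.9, 164.1], [219.1, 180.9], [221.9, 187.4], [224.6, 193.9]]
```

View pics/p4.png

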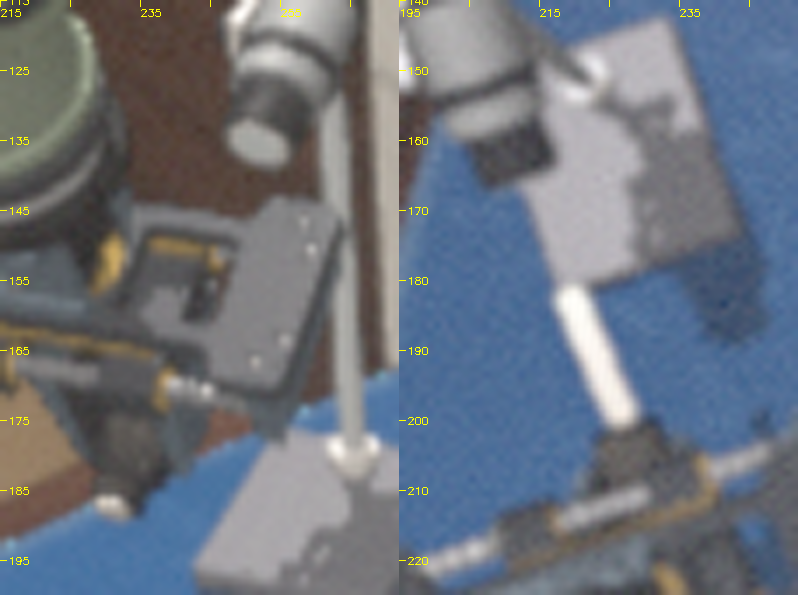

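In the final view the strip end in top is at about (219.1,179.9), against a target of (219.1,180.9). The strip runs along the lens axis, and the gripper is clear of the camera and stand. I'm handing it in.

```bash
python3 - <<'E'
from bench import *
print(close_job());s=sense();print(s["time"],s["grip_force"])
E
```

```text
the job is handed in; nothing more can be done
None
the job is handed in; nothing more can be done
```

I handed the job in with the lock held still, top up, its strip end about 5 cm in front of the lens on my measured line of sight. In the last top view it sat about 1 pixel (roughly 3 mm) from target. The 25° tilt is the least certain value, because my images read about 28.6° and the task gives 26° as the most. The judge returned no verdict.

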